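Slide the heel nailing template onto its studs

TASK

Make the heel-nailing jig ready: move the wooden heel block off the jig's bed into the empty compartment of the tray, then slide the steel template plate along the bed, red-striped end first, until its three holes drop over the three studs and it lies flat and fully down, and then swing the red latch fully across it. Slide the plate, do not lift it off the jig, and leave everything else where it is.

Things in the scene. Friction and masses are not known exactly. Their poses are not given: they have to be found in the camera images.
- jig: Fixed heel-nailing jig. x = sliding direction (roughly to the robot's right), y = towards the fence (roughly away from the robot), z up. Origin: bench height, middle of the lane, at the line where the bed ends and the recess begins. Flat plywood bed: top 30 mm above the bench, x -215 to 0 mm, y -95 to +45. Beside the recess (y -95 to -50) a blue ledge at bed height holds the latch pivot.
- seat (a point): Where the underside centre of the seated plate belongs: on the recess floor, at jig (53, 0), with the jig's axes. The blue recess runs from jig x = 0 to 125 mm (open at its far end) and y = -50 to +45; its floor is 19 mm above the bench, 11 mm below the bed.
- stud_tip (a point): Tip of the front stud, at jig (62, 0). The three brass studs stand in the recess at jig (x, y) = (16, 25), (16, -25), (62, 0) mm; 8 mm diameter, rounded tips level with the bed top, so the plate rides over them until its holes meet them.
- fence (a point): Middle of the inner face of the dark steel fence, at bed height. The fence is 15 mm thick, runs along the whole jig (jig x = -215 to 125), inner face at jig y = +45, top 42 mm above the bench. It guides the plate: with the plate's long side flat against it, the plate is square and its holes are in line with the studs.
- plate: Loose steel plate, 100 (its x) by 90 (y) by 8 mm, about 0.5 kg, too wide to grasp, on the bed, turned up to 0.35 rad. Origin: centre of the underside; x points to the red-striped leading edge. 11 mm through holes at plate (x, y) = (-37, 25), (-37, -25), (9, 0). At jig (53, 0) it drops 11 mm, its top then 3 mm below the bed, its trailing edge 3 mm past the bed's end.
- heel: Wooden heel block with a black rubber top, 50 mm (its x) by 40 mm (its y) by 32 mm high, about 60 g, standing on the bed between the plate and the recess. Origin: centre of its underside. Two more like it are in the tray.
- tray: Fixed dark wooden tray, 180 (x) by 130 (y) by 35 mm high, walls and floor 5 mm, to the left or right of the jig. A wall across the middle makes two compartments of 82 by 120 mm: the one nearest the robot (centre at tray x = -44 mm) is empty, the other holds two spare heels. Origin: centre of its underside; axes nearly the world's.
- latch (a joint): Angle of the red latch arm about its upright pivot (rad). 0: along jig +x, away from the bed; grows anticlockwise from above to a stop at 1.57, along jig +y, across the seated plate. Stays where left (about 0.7 N at the knob moves it). Its underside runs 2 mm above the bed top: it clears a seated plate, but not one riding on the studs below it.
- latch_pivot (a point): Pivot axis of the latch at the bed's height, at jig (85, -62).
- latch_knob (a point): Top centre of the upright black round knob (14 mm diameter, 34 mm tall) at the end of the latch arm, 58 mm from the pivot; the top is 72 mm above the bench.
- bowl: Light wooden bowl with pegs, 104 mm wide, 35 mm high, on the bench on the other side from the tray. Leave alone. Origin: centre of its underside.
- hammer: Hammer, 240 mm long, lying on the bench behind the fence. Leave alone.
- tin: Red round tin, 72 mm diameter, 30 mm high, on the bench beyond the jig, to the right. Leave alone.
- jar: Amber jar, 70 mm diameter, 100 mm high, on the bench beyond the jig, to the left. Leave alone.
- spool: Orange thread spool, 26 mm diameter, 30 mm high, standing on the jig's ledge near jig (25, -76). Origin: centre of its underside. Leave alone.
- spare1: Spare heel block in the tray's far compartment. Leave alone.
- spare2: Spare heel block in the tray's far compartment. Leave alone.
Mind the look-alikes: they are no part of the job. Of the things shaped like the tray, the wooden one is meant.

How it is judged:
By the outcome, as a careful person would: the job done as asked, in the order asked, and still so for the second after the job is handed in, with the robot touching nothing.
It also fails if it takes over 72 s, if anything falls off the work surface, if the arm or the gripper's body presses on something with over 40 N, if the wrist force passes 120 N, or if a joint passes its speed limit or range.

ROBOT

A 7-joint arm with a two-finger parallel gripper is mounted at the origin on the work surface. World frame = base frame: x ahead of the robot, y to its left, z up, the work surface at z = 0. Lengths are in m, angles in rad, forces in N, time in s.
With the tool pointing down it reaches from about 0.425 to 0.925 m from the base axis. Payload 6.8 kg.
Tool frame: the origin (TCP) lies on the front face of the gripper's body, between the roots of the fingers; the fingertips stand 73 mm ahead of it and the grasp point (between the pads) lies 54 mm ahead of it (env.nose_length is the distance from the TCP to the fingertips, in m); z points along the fingers, y is the line along which they close (so a half turn about z gives the same grasp; the last joint's range is limited). The gripper opens to 85 mm and grips with 20 to 120 N. Pads are 22 mm wide; open, the fingers measure 114 mm over their backs; the gripper's body (76 mm by 85 mm) begins 54 mm behind the grasp point. The pads swing forward as they close: fully open they stand 13 mm farther back than shut.
Start: joints at [-1.329, 0.477, 0.022, 1.555, -0.011, 1.109, -0.083], TCP at [0.231, 0.634, 0.304] pointing down, gripper open.
Joint ranges: [-2.96, 2.96], [-0.34, 2.1], [-1.41, 1.46], [0.24, 2.44], [-1.37, 4.51], [0.17, 1.92], [-2.96, 2.96]. Speed limits (rad/s): [2.39, 2.39, 3.14, 3.14, 3.14, 3.14, 3.14].

INTERFACE

Orientations are given as a unit quaternion [w, x, y, z].
In Python, from cell import env, kin, camera, calibration, job gives the robot as it stands. The module is installed in compiled form; this text tells all that it offers. Calls block until the motion is done:
- env.reach(position, orientation): joint-space move of the TCP to a pose.
- env.movel(position, velocity=0.15, rot=None, stop_force=None): straight line of the TCP; rot=None keeps the orientation; velocity is the mean speed in m/s. With stop_force (N) it stops when the force on the tool has changed by that much, and returns True; else False.
- env.goto_joints(angles): joint-space move.
- env.grip(opening, f_grip=None): finger opening in m; f_grip is the grip in N (None keeps the last); returns when the fingers have stopped.
- env.dwell(seconds).
- kin.inverse_kinematics(position, orientation): joint angles nearest the present ones, or None.
- env.get_state(): the state.
- camera(name): name is "side" or "top" or "wrist"; returns (picture, depth): 400x640x3 uint8, blue, green, red; 400x640 float32, m along the optical axis (not along the pixel's ray), 0 where there is no reading.
- calibration(name): a dict with "fx", "fy", "cx", "cy" (pixels), "rvec" (rotation vector, rad) and "tvec" (3), from world to camera coordinates, as OpenCV has them. Camera axes: x right, y down, z forward; pixel columns grow to the right and rows downward; lengths in m; the calibration is good to about 2 mm. The wrist camera is an equidistant fisheye: a pixel r from the principal point sees the ray r / f radians off the axis. A picture is of the moment at which its call begins: read the wrist's pose just before it. calibration takes no time and is no camera call; for the wrist camera it gives the pose at the moment of the call.
A pose or a line that the arm cannot do raises env.PlanningError and nothing moves.
- job.job_done(): hands the job in; it is judged then, once.
The state is a dict: "time": time; "qpos": joint angles; "joint_velocities": joint speeds; "joint_torque": joint torques, N m; "tcp_pos": TCP position; "orientation": TCP orientation; "force": force on the tool from outside, world axes, zero at the start; "torque": the same for the moment, N m; "opening": finger opening in m; "gripper_force": force on a finger pad.
Only numpy, scipy, OpenCV 4.12 (cv2) and the standard library are available. Lean on these libraries where they do the work, as an engineer would, in place of code of your own. Each camera call takes 0.05 s, during which the arm holds its last target. There are 200 camera calls.

## Working session

There is one attempt and no reset: what is moved stays moved. The work goes in short steps, each a Python script; the robot and the scene stay as the last script left them, time stands still between calls to the robot, and variables do not carry over. Pictures are saved under pics/ and viewed, at most 14 in all, crops included, and the job is handed in when it is done.

```bash
mkdir -p pics
cat > h.py <<'E'
import numpy as np, cv2
from cell import env, kin, camera, calibration, job
def T(name):
    c=calibration(name); R,_=cv2.Rodrigues(np.array(c["rvec"],float)); return c,R,np.array(c["tvec"],float).ravel()
def cloud(name,d):
    c,R,t=T(name); v,u=np.mgrid[:400,:640]
    P=np.stack([(u-c["cx"])/c["fx"]*d,(v-c["cy"])/c["fy"]*d,d],-1)
    return (P-t)@R
def ray(name,u,v):
    c,R,t=T(name)
    return -R.T@t, R.T@np.array([(u-c["cx"])/c["fx"],(v-c["cy"])/c["fy"],1.])
def atz(name,u,v,z):
    o,r=ray(name,u,v); return o+r*(z-o[2])/r[2]
def proj(name,p):
    c,R,t=T(name); q=R@np.array(p)+t; return c["fx"]*q[0]/q[2]+c["cx"],c["fy"]*q[1]/q[2]+c["cy"]
E
python3 - <<'E'
from h import *
for n in ("top","side"):
    p,d=camera(n); cv2.imwrite(f"pics/{n}0.png",p); np.save(f"{n}0.npy",d); 
    c,R,t=T(n); print(n,c["fx"],-R.T@t,R[2])
s=env.get_state();print(s["time"],s["orientation"],env.nose_length)
E
```

```text
top 460.3295616566006 [ 0.35425827 -0.12473869  1.7195967 ] [ 0.09144267  0.00830238 -0.99577573]
side 416.66514029887423 [ 0.36840668 -1.15523739  0.71359156] [ 0.12160199  0.84711853 -0.51730373]
0.1 [-7.58456393e-05  1.73999398e-01  9.84745429e-01 -8.02433264e-04] 0.0726
```

View pics/top0.png

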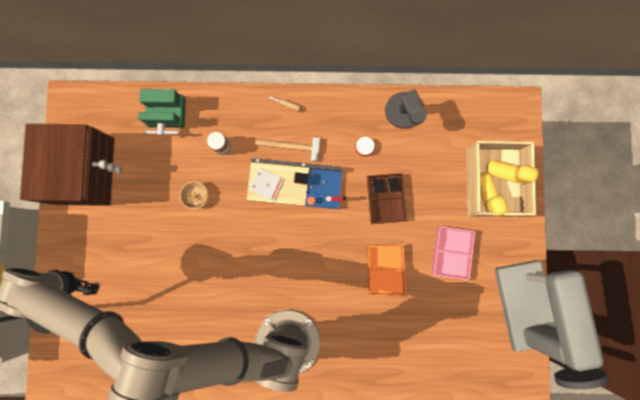

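View pics/side0.png

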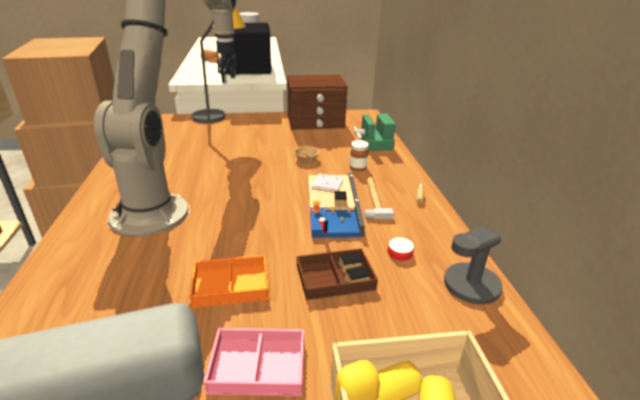

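The top view shows the jig at about (295,184), with the plate at (266,183), heel at (305,178), spool at (311,200) and latch at (335,199).
- **Tray candidates:** dark wooden tray (387,198), orange tray (387,270), pink tray (455,252). I choose the dark wooden one.
- **Heel candidates:** on the bed (305,178), or the spares in the tray at (380,185) and (396,185). I choose the one on the bed.

Next is a close crop.

```bash
python3 - <<'E'
import cv2,numpy as np
a=cv2.imread("pics/top0.png")[150:230,240:415]; a=cv2.resize(a,None,fx=4.5,fy=4.5,interpolation=cv2.INTER_CUBIC)
cv2.imwrite("pics/topc.png",a)
E
python3 - <<'E'
from h import *
d=np.load("top0.npy");P=cloud("top",d)
for n,u,v in [("heel",303,178),("plate",266,183),("bed",285,190),("fence",270,162),("tray near floor",387,211),("bench",330,220),("ledge",322,204),("knob",342,198)]:
    print(n,P[v,u].round(3))
E
```

```text
heel [ 0.595 -0.047  0.064]
plate [0.578 0.091 0.036]
bed [0.554 0.02  0.032]
fence [0.656 0.077 0.041]
tray near floor [ 0.484 -0.36   0.002]
bench [ 0.447 -0.148 -0.001]
ledge [ 0.504 -0.117  0.035]
knob [ 0.526 -0.19   0.041]
```

View pics/topc.png

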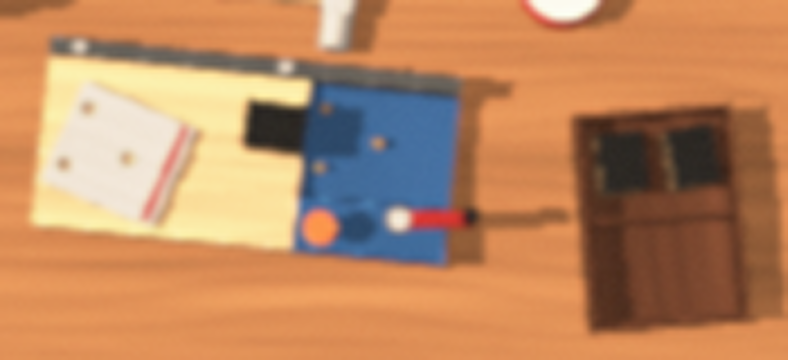

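The crop (4.5x, offset 240,150) shows the plate with its red stripe at (168,175), the heel at (275,127), studs at (326,110), (320,167) and (378,143), and the latch arm pointing along +x with its knob at (470,217). The wooden tray's near compartment (660,265) is empty. I'm now going close with the wrist camera.

```bash
cat >> h.py <<'E'
def Q(phi): return [0,np.cos(phi/2),np.sin(phi/2),0]   # tool x at world angle phi, tool z down; tool y at phi-90deg
def wcal(): 
    c=calibration("wrist"); return {k:np.array(v,float) for k,v in c.items()}
def wray(c,u,v):
    R,_=cv2.Rodrigues(c["rvec"]); t=c["tvec"].ravel()
    x=(u-c["cx"])/c["fx"]; y=(v-c["cy"])/c["fy"]; th=np.hypot(x,y); s=np.sin(th)/th
    return -R.T@t, R.T@np.array([x*s,y*s,np.cos(th)])
def watz(c,u,v,z):
    o,r=wray(c,u,v); return o+r*(z-o[2])/r[2]
def tri(obs):
    A=np.zeros((3,3));b=np.zeros(3)
    for c,u,v in obs:
        o,r=wray(c,u,v); M=np.eye(3)-np.outer(r,r); A+=M;b+=M@o
    return np.linalg.solve(A,b)
def wproj(c,p):
    R,_=cv2.Rodrigues(c["rvec"]); q=R@np.array(p)+c["tvec"].ravel(); r=np.hypot(q[0],q[1]); th=np.arctan2(r,q[2])
    return c["cx"]+c["fx"]*th*q[0]/r, c["cy"]+c["fy"]*th*q[1]/r
E
python3 - <<'E'
from h import *
import pickle
for i,(p) in enumerate([(0.53,0.03,0.33),(0.53,-0.12,0.33)]):
    env.reach(p,Q(np.pi))if i==0 else env.movel(p,0.25)
    c=wcal(); im,d=camera("wrist"); cv2.imwrite(f"pics/w{i}.png",im); pickle.dump((c,d),open(f"w{i}.pkl","wb"))
    R,_=cv2.Rodrigues(c["rvec"]); print(c["fx"],-R.T@c["tvec"].ravel(),R.round(2))
print(env.get_state()["time"],env.get_state()["qpos"])
E
```

```text
309.70691628693146 [0.46225188 0.03128801 0.40059447] [[-0.    1.    0.  ]
 [ 0.96  0.    0.27]
 [ 0.27  0.   -0.96]]
309.70691628693146 [ 0.4624197  -0.11819315  0.40045405] [[-0.    1.    0.  ]
 [ 0.96  0.    0.27]
 [ 0.27  0.   -0.96]]
3.35 [-0.34645121  0.25266325  0.54343993  1.87022316 -0.1497727   1.05925036
  1.8303398 ]
```

View pics/w0.png

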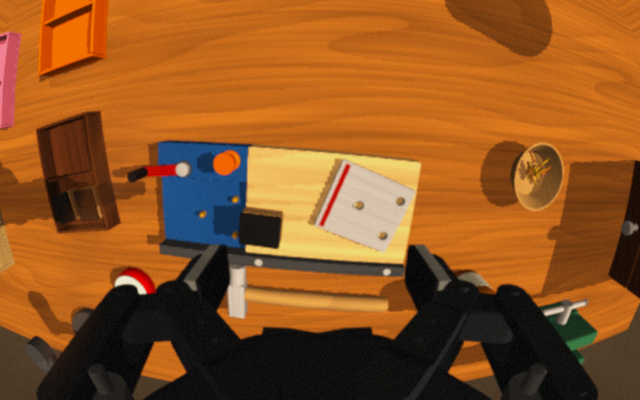

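View pics/w1.png

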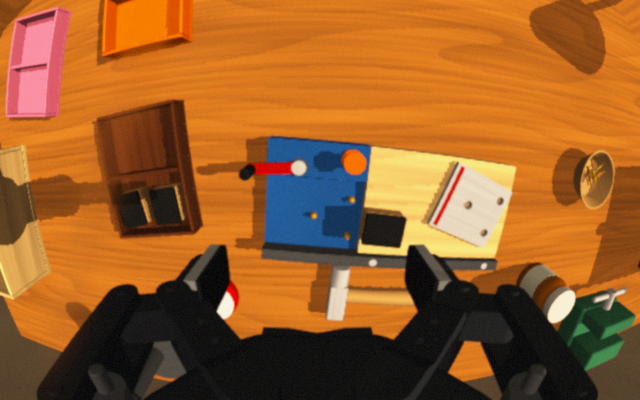

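Both wrist views show the whole jig. Stud (62,0) is at w0 (202,214) and w1 (314,215). The heel top is at (262,230) and (384,229), the plate at (366,205) and (471,203), the latch knob at (138,174) and (247,172), and the wooden tray on the left. Next I fit the models to these pixels.

```bash
cat > fit.py <<'E'
from h import *
import pickle
C=[pickle.load(open(f"w{i}.pkl","rb"))[0] for i in (0,1)]
O=[("stud62",(202,214),(314,215),(62,0)),("stud16-",(236,199),(352,199),(16,-25)),("stud16+",(235,235),(347,236),(16,25)),
("bedR",(420,162),(516,166),(-215,-95)),("blueL",(162,142),(270,137),(125,-95)),("mid",(247,147),(371,146),(0,-95)),
("heeltop",(262,230),(384,229),None),("knob",(138,174),(247,172),None),("spool",(228,161),(355,161),None)]
W=[];J=[]
for n,a,b,j in O:
    p=tri([(C[0],*a),(C[1],*b)]); print(n,p.round(4))
    if j: W.append(np.mean([watz(C[i],*x,0.030)[:2] for i,x in enumerate((a,b))],0)); J.append(j)
W=np.array(W);J=np.array(J)/1e3
a,b=J-J.mean(0),W-W.mean(0); th=np.arctan2((a[:,0]*b[:,1]-a[:,1]*b[:,0]).sum(),(a*b).sum())
R=np.array([[np.cos(th),-np.sin(th)],[np.sin(th),np.cos(th)]]); t=W.mean(0)-R@J.mean(0)
print("jig",t,th,"res mm",((W-J@R.T-t)*1e3).round(1).tolist())
# rectified view in jig frame on z=0.038
s=2.0; X=np.arange(-225,135,1/s)/1e3; Y=np.arange(60,-100,-1/s)/1e3
gx,gy=np.meshgrid(X,Y)
def rect(i,z):
    im=cv2.imread(f"pics/w{i}.png"); c=C[i]; Rc,_=cv2.Rodrigues(c["rvec"])
    xy=np.stack([gx,gy],-1)@R.T+t; q=np.concatenate([xy,np.full(gx.shape+(1,),z)],-1)@Rc.T+c["tvec"].ravel()
    r=np.hypot(q[...,0],q[...,1]); k=c["fx"]*np.arctan2(r,q[...,2])/r
    return cv2.remap(im,(c["cx"]+k*q[...,0]).astype(np.float32),(c["cy"]+k*q[...,1]).astype(np.float32),cv2.INTER_CUBIC)
for i in (0,1):
    g=cv2.cvtColor(rect(i,.038),cv2.COLOR_BGR2HSV)
    m=((g[...,1]<60)&(g[...,2]>120)).astype(np.uint8); m[:, :10]=0
    n,l,st,_=cv2.connectedComponentsWithStats(cv2.morphologyEx(m,cv2.MORPH_CLOSE,np.ones((25,25))))
    k=1+np.argmax(st[1:,4]); (cx,cy),wh,an=cv2.minAreaRect(cv2.findContours((l==k).astype(np.uint8),0,2)[0][0])
    print("plate white rect jig mm",-225+cx/s,60-cy/s,np.array(wh)/s,an)
    g=cv2.cvtColor(rect(i,.062),cv2.COLOR_BGR2HSV); m=(g[...,2]<55).astype(np.uint8); m[:80]=0; m[:,:260]=0; m[:,520:]=0
    m=cv2.morphologyEx(m,cv2.MORPH_OPEN,np.ones((9,9)))
    n,l,st,_=cv2.connectedComponentsWithStats(m); k=1+np.argmax(st[1:,4]); (cx,cy),wh,an=cv2.minAreaRect(cv2.findContours((l==k).astype(np.uint8),0,2)[0][0])
    print("heel top jig mm",-225+cx/s,60-cy/s,np.array(wh)/s,an)
cv2.imwrite("pics/rect.png",np.vstack([cv2.resize(rect(1,.03),None,fx=.9,fy=.9),cv2.resize(rect(1,.038),None,fx=.9,fy=.9)]))
np.save("jig.npy",[*t,th])
E
python3 fit.py
```

```text
stud62 [ 0.5879 -0.1211  0.0277]
stud16- [ 0.5681 -0.0729  0.0235]
stud16+ [ 0.618  -0.0779  0.0252]
bedR [0.5174 0.1596 0.034 ]
blueL [ 0.4901 -0.1754  0.0198]
mid [ 0.4998 -0.0527  0.0332]
heeltop [ 0.5989 -0.0351  0.0519]
knob [ 0.5273 -0.1987  0.0523]
spool [ 0.5153 -0.0735  0.0472]
jig [ 0.59353527 -0.05905385] -1.6591122641287184 res mm [[-0.9, 0.2], [-0.9, 0.4], [-1.1, -0.2], [0.1, -1.7], [1.5, 3.4], [1.3, -2.1]]
plate white rect jig mm -147.8835906982422 -31.53326416015625 [98.39657593 88.49884796] 17.850317001342773
heel top jig mm -21.5 0.5 [39. 50.] 90.0
plate white rect jig mm -147.4313201904297 -31.366928100585938 [100.77711487  88.67028809] 17.84020233154297
heel top jig mm -20.352783203125 0.34481048583984375 [48.44374847 37.73693466] 1.5074357986450195
```

View pics/rect.png

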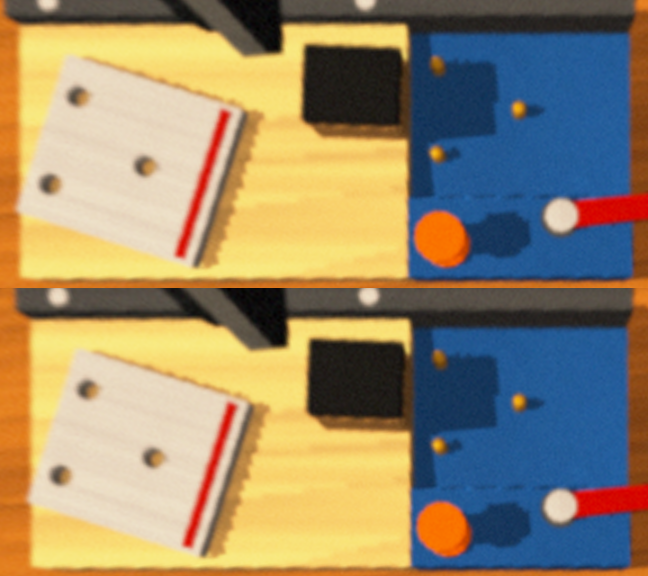

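The rectified jig view agrees within about 1.5 mm: studs at (63,-0.6), (18,-25), (18,23) and the bed edge at x=2, so I shift the origin by +1 mm. The plate is at about (-148,-31), yawed -17.8°, and the heel at about (-22,0). Next I measure the tray, then grasp.

```bash
cat >> h.py <<'E'
def jig():
    x,y,th=np.load("jig.npy"); R=np.array([[np.cos(th),-np.sin(th)],[np.sin(th),np.cos(th)]])
    return np.array([x,y])+R@[0.001,-0.0003],R,th
def J2W(x,y,z): # mm
    t,R,th=jig(); return np.r_[t+R@np.array([x,y])/1e3,z/1e3]
def W2J(p):
    t,R,th=jig(); return (R.T@(np.array(p)[:2]-t)*1e3).round(1)
def st(msg=""):
    s=env.get_state(); print(msg,"t",round(s["time"],2),"jig",W2J(s["tcp_pos"]),"z",round(s["tcp_pos"][2],4),"open",round(s["opening"],4),"gf",np.round(s["gripper_force"],1),"F",np.round(s["force"],1))
E
python3 - <<'E'
from h import *
import pickle
C=[pickle.load(open(f"w{i}.pkl","rb"))[0] for i in (0,1)]
a=[(38,129),(101,111),(119,227),(56,232)]; b=[(95,121),(183,100),(201,230),(122,237)]
P=[]
for u,v in zip(a,b):
    z=[watz(C[0],*u,.035),watz(C[1],*v,.035)]; P.append(z[1]); print(tri([(C[0],*u),(C[1],*v)]).round(3),z[0].round(3),z[1].round(3))
print(np.mean(P,0), "divider",watz(C[1],106,182,.035),watz(C[1],191,163,.035))
d=np.load("top0.npy")
for q in [(240+590/4.5,150+330/4.5),(240+575/4.5,150+115/4.5),(240+728/4.5,150+106/4.5),(240+745/4.5,150+318/4.5)]: print(atz("top",*q,.035).round(3))
t,R,th=jig(); print(np.degrees(th))
phi=th+np.pi/2+np.pi
env.grip(0.072)
env.reach(J2W(-22,0.3,160),Q(phi)); env.movel(J2W(-22,0.3,103),0.1,stop_force=8); st("down")
env.grip(0.03,40); st("grip")
E
```

```text
[ 0.449 -0.453  0.007] [ 0.448 -0.419  0.035] [ 0.452 -0.43   0.035]
[ 0.436 -0.302 -0.006] [ 0.439 -0.268  0.035] [ 0.438 -0.283  0.035]
[ 0.621 -0.285  0.004] [ 0.608 -0.26   0.035] [ 0.608 -0.271  0.035]
[ 0.617 -0.394  0.051] [ 0.624 -0.414  0.035] [ 0.624 -0.407  0.035]
[ 0.53034432 -0.34771386  0.035     ] divider [ 0.54009345 -0.41952564  0.035     ] [ 0.51799232 -0.27612317  0.035     ]
[ 0.435 -0.298  0.035]
[ 0.611 -0.285  0.035]
[ 0.621 -0.41   0.035]
[ 0.447 -0.424  0.035]
-95.06013047296985
down t 5.17 jig [-21.8   0.7] z 0.1034 open 0.0716 gf 0.0 F [ 0.   0.4 -0.3]
grip t 5.5 jig [-21.9   1. ] z 0.104 open 0.0494 gf 41.6 F [-0.6 -0.2  5.7]
```

The grasp is good: the opening is 49.4 mm against the heel's 50 mm. I'll lift it, hover over the tray and check from there.

Run:
```python
from h import *
import pickle
env.movel(J2W(-22,0.3,190),0.2); st("lift")
p=[.485,-.357,.22]; env.reach(p,Q(np.radians(184.8))); st()
c=wcal(); im,d=camera("wrist"); cv2.imwrite("pics/w2full.png",im); pickle.dump((c,d),open("w2.pkl","wb"))
cv2.imwrite("pics/w2.png",cv2.resize(im[60:360,140:540],None,fx=2,fy=2,interpolation=cv2.INTER_CUBIC))
```

```text
lift t 6.08 jig [-22.3  -0.3] z 0.1893 open 0.0496 gf 41.1 F [-0.6 -0.1 -0.8]
 t 7.37 jig [303.6 -80.7] z 0.2192 open 0.0495 gf 41.3 F [-0.4  0.  -0.2]
```

View pics/w2.png

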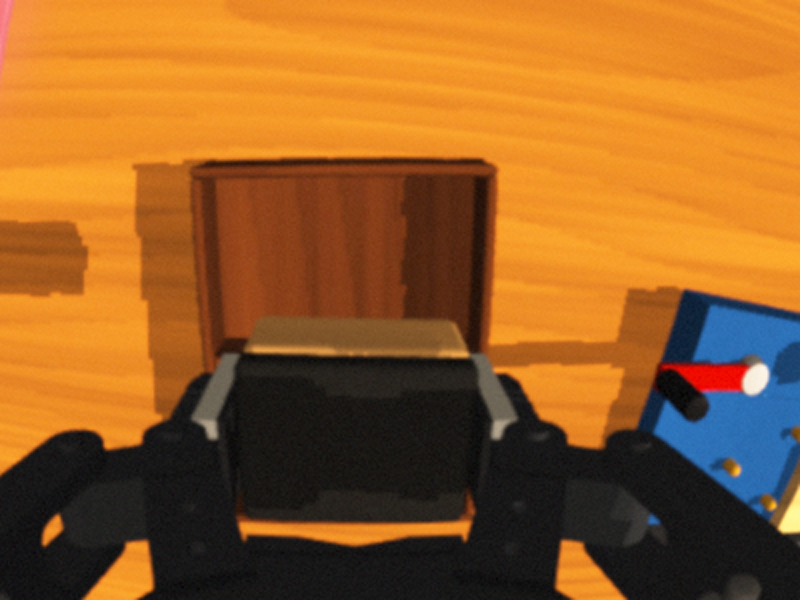

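The heel is held squarely. The tray's near rim corners are at full-image (236,144) and (388,142), level with the tool, and the compartment is empty.

Run:
```python
from h import *
import pickle
c,_=pickle.load(open("w2.pkl","rb"))
l=watz(c,236,143,.035)[:2];r=watz(c,388,141,.035)[:2]; print(l,r,np.linalg.norm(l-r))
y=(r-l)/np.linalg.norm(r-l); x=np.array([y[1],-y[0]]); cen=(l+r)/2+x*.046; print(cen,np.degrees(np.arctan2(x[1],x[0])))
a=np.arctan2(x[1],x[0])
assert np.linalg.norm(cen-[.485,-.357])<.012
env.reach([*cen,.13],Q(a+np.pi)); st("hover")
# held heel underside = TCP-(.1040-.030); floor .005 -> TCP .079
print(env.movel([*cen,.0785],0.08,stop_force=8)); st("down")
env.grip(0.062); env.dwell(.1); st("rel")
env.movel([*cen,.20],0.25)
im,d=camera("top"); cv2.imwrite("pics/top1.png",im); 
im,d=camera("wrist"); cv2.imwrite("pics/w3.png",cv2.resize(im,None,fx=1.25,fy=1.25))
```

```text
[ 0.44669784 -0.4261206 ] [ 0.43436486 -0.2992562 ] 0.1274624637763861
[ 0.48631552 -0.35823754] 5.552499677595279
hover t 7.87 jig [305.8 -79.8] z 0.1299 open 0.0497 gf 41.2 F [ 0.1  0.2 -0.2]
True
down t 8.5 jig [306.  -80.8] z 0.0783 open 0.0495 gf 41.1 F [-0.4  0.4  3.6]
rel t 8.88 jig [305.5 -81.2] z 0.0781 open 0.0624 gf 0.0 F [ 0.1 -0.3 -0.6]
```

View pics/w3.png

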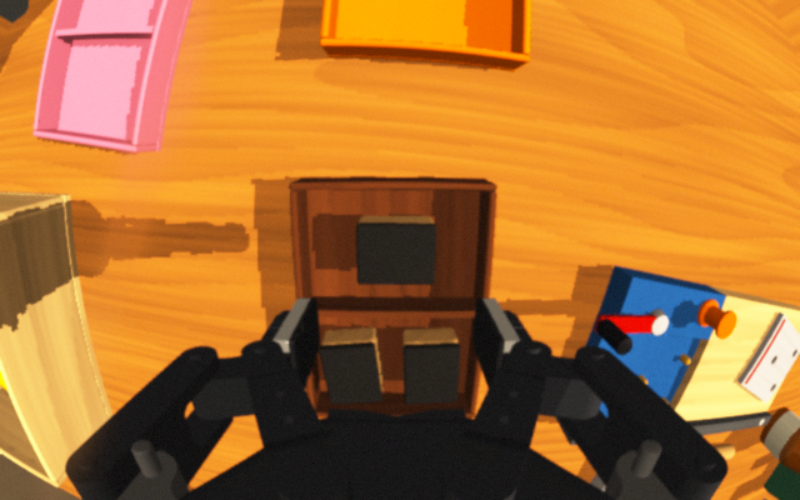

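The heel stands squarely in the empty compartment. Next: touch the bed to calibrate the fingertip height at 50 mm opening, then square the plate against the fence with both tips.

Run:
```python
from h import *
t,R,th=jig(); phi=th+np.pi/2+np.pi
env.grip(0.05)
env.reach(J2W(-42,-45,150),Q(phi)); env.movel(J2W(-42,-45,112),0.15,stop_force=6)
print(env.movel(J2W(-42,-45,92),0.03,stop_force=4)); st("touch")
z0=env.get_state()["tcp_pos"][2]*1e3; np.save("z0.npy",z0)
env.movel(J2W(-42,-45,z0+30),0.2)
z=z0+3
env.reach(J2W(-155,-118,z+30),Q(phi)); env.movel(J2W(-155,-118,z),0.15,stop_force=8); st("start")
print(env.movel(J2W(-155,-70,z),0.06,stop_force=15)); st("mid")
im,d=camera("wrist"); cv2.imwrite("pics/w4.png",im[:320,:])
```

```text
True
touch t 12.1 jig [-42.1 -44.6] z 0.0997 open 0.0504 gf 4.3 F [-1.5  0.7  7.4]
start t 13.35 jig [-153.6 -117.9] z 0.1021 open 0.0498 gf 0.0 F [-0.5 -0.7  0.2]
False
mid t 14.3 jig [-155.2  -69.8] z 0.1027 open 0.0496 gf 0.0 F [-0.4  0.8  0.8]
```

View pics/w4.png

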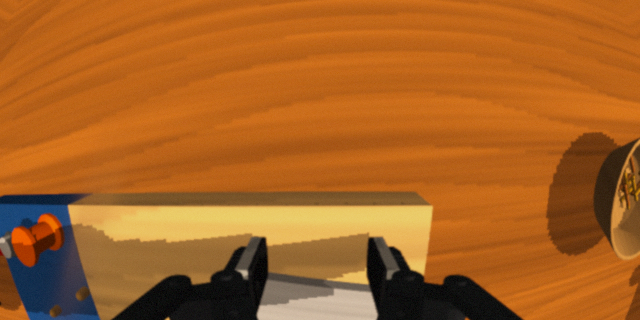

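The plate edge lies just beyond the fingertips (about (270,275) to (370,290)) and is almost square. I continue to the fence.

```bash
python3 - <<'E'
from h import *
t,R,th=jig(); z=np.load("z0.npy")+3
print(env.movel(J2W(-155,-45,z),0.05,stop_force=10)); st("fence")
p=W2J(env.get_state()["tcp_pos"])
env.movel(J2W(p[0],p[1]-12,z),0.1); env.movel(J2W(p[0],p[1]-12,z+60),0.2)
env.reach(J2W(-150,-70,330),Q(th+np.pi/2+np.pi))
import pickle
c=wcal(); im,d=camera("wrist"); cv2.imwrite("pics/w5.png",im); pickle.dump((c,d),open("w5.pkl","wb"))
im,d=camera("top"); cv2.imwrite("pics/top2.png",im)
E
cat > rect.py <<'E'
from h import *
import pickle,sys
i=sys.argv[1]; zz=float(sys.argv[2]); c,_=pickle.load(open(f"w{i}.pkl","rb")); im=cv2.imread(f"pics/w{i}.png"); s=2
t,R,th=jig(); gx,gy=np.meshgrid(np.arange(-235,145,1/s)/1e3,np.arange(65,-105,-1/s)/1e3)
def rect(z):
    Rc,_=cv2.Rodrigues(c["rvec"]); q=np.concatenate([np.stack([gx,gy],-1)@R.T+t,np.full(gx.shape+(1,),z)],-1)@Rc.T+c["tvec"].ravel()
    r=np.hypot(q[...,0],q[...,1]); k=c["fx"]*np.arctan2(r,q[...,2])/r
    return cv2.remap(im,(c["cx"]+k*q[...,0]).astype(np.float32),(c["cy"]+k*q[...,1]).astype(np.float32),cv2.INTER_CUBIC)
o=rect(zz); g=cv2.cvtColor(o,cv2.COLOR_BGR2HSV); m=((g[...,1]<60)&(g[...,2]>120)).astype(np.uint8); m[:40]=0
n,l,stt,_=cv2.connectedComponentsWithStats(cv2.morphologyEx(m,cv2.MORPH_CLOSE,np.ones((25,25))))
k=1+np.argmax(stt[1:,4]); (cx,cy),wh,an=cv2.minAreaRect(cv2.findContours((l==k).astype(np.uint8),0,2)[0][0])
print("plate jig mm",-235+cx/s,65-cy/s,np.array(wh)/s,an)
cv2.imwrite(f"pics/r{i}.png",o)
E
python3 rect.py 5 .038
```

```text
True
fence t 14.76 jig [-154.5  -54.3] z 0.1016 open 0.0498 gf 0.4 F [-0.   0.3 -0.9]
plate jig mm -160.5 0.5 [ 89. 100.] 90.0
```

View pics/r5.png

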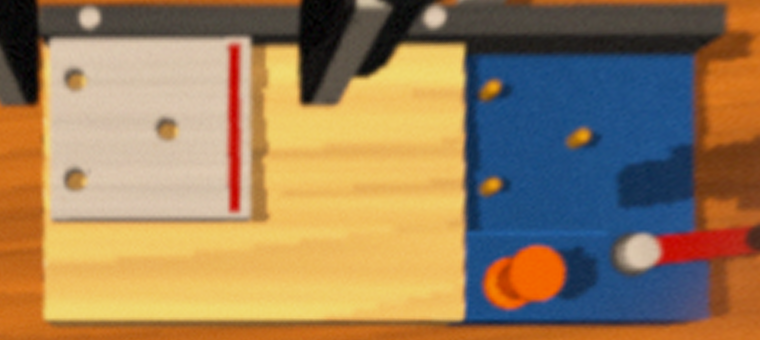

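The rectified view shows the plate square and flat against the fence, with its centre at jig (-160.5, 0). Now I push from the trailing edge.

```bash
cat > push.py <<'E'
from h import *
import pickle
t,R,th=jig(); z=np.load("z0.npy")+3; z=float(z)
phi=th+np.pi
env.reach(J2W(-240,-2,z+50),Q(phi)); env.movel(J2W(-240,-2,z),0.15,stop_force=8); st("start")
print(env.movel(J2W(-35,0,z),0.08,stop_force=15)); st("mid")
c=wcal(); im,d=camera("wrist"); cv2.imwrite("pics/w6.png",im); pickle.dump((c,d),open("w6.pkl","wb"))
E
python3 push.py
python3 - <<'E'
from h import *
z=float(np.load("z0.npy")+3)
s=env.get_state()
if W2J(s["tcp_pos"])[0]>-40:
    print(env.movel(J2W(-16,0,z),0.03,stop_force=15)); st()
    for x in np.arange(-15,-9,1.0):
        env.movel(J2W(x,0,z),0.012,stop_force=15); st(f"{x}")
    im,d=camera("top"); cv2.imwrite("pics/top3.png",im)
    im,d=camera("wrist"); cv2.imwrite("pics/w7.png",im)
E
```

```text
start t 17.93 jig [-239.7   -1.8] z 0.1031 open 0.0496 gf 0.0 F [-0.  -0.9  0.9]
False
mid t 20.65 jig [-35.1   0.1] z 0.1027 open 0.0499 gf 0.9 F [-0.8  2.1 -1. ]
False
 t 21.48 jig [-15.4   0.2] z 0.1028 open 0.0496 gf 0.0 F [0.5 0.2 0.4]
-15.0 t 21.73 jig [-14.9   0.1] z 0.1027 open 0.05 gf 0.0 F [-0.4  0.   0.3]
-14.0 t 21.98 jig [-14.2   0. ] z 0.1026 open 0.0498 gf 0.4 F [-0.7  1.4 -0.1]
-13.0 t 22.23 jig [-13.4   0.1] z 0.1027 open 0.05 gf 1.1 F [ 0.3  2.6 -0.2]
-12.0 t 22.48 jig [-11.9   0. ] z 0.1027 open 0.05 gf 1.0 F [ 1.2  1.2 -0.5]
-11.0 t 22.73 jig [-10.1  -0.1] z 0.1027 open 0.0501 gf 0.0 F [ 0.3 -0.2 -0.4]
-10.0 t 22.98 jig [-9.6 -0. ] z 0.1027 open 0.05 gf 0.0 F [ 0.1 -0.1 -0.7]
```

Run:
```python
from h import *
z=float(np.load("z0.npy")+3)
for x in (-9,-8,-7):
    env.movel(J2W(x,0,z),0.012,stop_force=15); st(f"{x}")
im,d=camera("top"); P=cloud("top",d); t,R,th=jig()
Jx=(P[...,:2]-t)@R*1e3
def med(x,y,r=6):
    m=(abs(Jx[...,0]-x)<r)&(abs(Jx[...,1]-y)<r)&(d>0); return round(float(np.median(P[m][:,2]))*1e3,1),int(m.sum())
for q in [(85,0),(85,25),(85,-25),(-100,0),(110,0),(60,-30),(60,25)]: print(q,med(*q))
im,d=camera("wrist"); cv2.imwrite("pics/w8.png",cv2.resize(im,None,fx=1.25,fy=1.25))
```

```text
-9 t 23.33 jig [-8.9  0. ] z 0.1027 open 0.05 gf 0.0 F [-0.4  0.1 -0.2]
-8 t 23.58 jig [-7.9 -0. ] z 0.1027 open 0.0499 gf 0.0 F [ 0.7 -0.1  0.2]
-7 t 23.83 jig [-6.9 -0. ] z 0.1027 open 0.0497 gf 0.0 F [-0.1 -0.1  0.3]
(85, 0) (25.8, 9)
(85, 25) (27.6, 12)
(85, -25) (26.2, 10)
(-100, 0) (nan, 0)
(110, 0) (24.0, 9)
(60, -30) (28.9, 10)
(60, 25) (25.8, 9)
  return _methods._mean(a, axis=axis, dtype=dtype,
  ret = ret.dtype.type(ret / rcount)
```

View pics/w8.png

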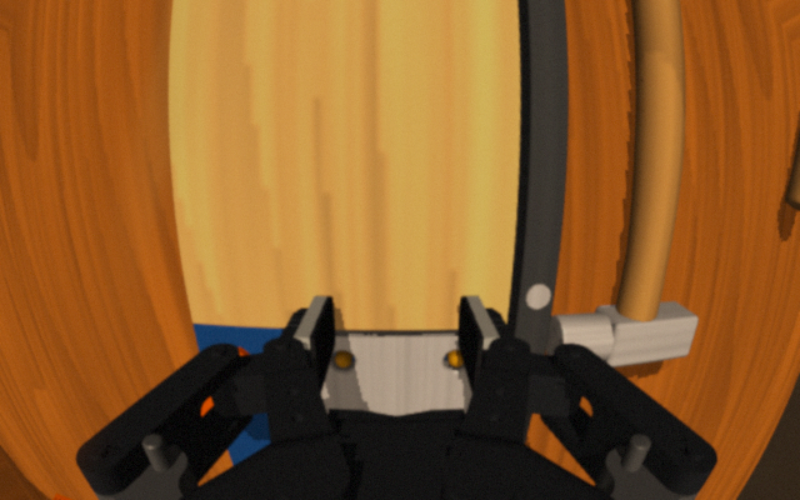

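The plate has dropped: its top reads about 27 mm and the studs show in its holes. I confirm its height with light touches, then push the latch round its arc.

```bash
cat > latch.py <<'E'
from h import *
t,R,th=jig(); z0=float(np.load("z0.npy")); phi=th+np.pi
env.movel(J2W(-7,0,z0+20),0.2)
for x in (38,86):
    env.movel(J2W(x,0,z0+8),0.2); env.movel(J2W(x,0,z0-10),0.03,stop_force=6); st(f"touch {x}, expect {z0-3:.1f}"); env.movel(J2W(x,0,z0+15),0.2)
env.movel(J2W(86,0,200),0.3); env.grip(0.0)
zt=125; d=20
def pt(a,d,z=zt): return J2W(85+58*np.cos(a)+d*np.sin(a),-62+58*np.sin(a)-d*np.cos(a),z)
env.reach(pt(0,38,200),Q(phi)); env.movel(pt(0,38),0.2,stop_force=8); st("latch start")
for a in np.radians(np.arange(5,86,10)):
    if env.movel(pt(a,d),0.08,stop_force=15): st(f"stop {np.degrees(a)}"); break
st("arc")
print(env.movel(J2W(85-10,-4,zt),0.03,stop_force=8)); st("end")
p=W2J(env.get_state()["tcp_pos"])
env.dwell(0.2)
env.movel(J2W(p[0]+25,p[1],zt),0.1); env.movel(J2W(p[0]+25,p[1],200),0.2)
env.reach(J2W(60,-70,330),Q(th+3*np.pi/2))
import pickle
c=wcal(); im,d=camera("wrist"); cv2.imwrite("pics/w9.png",im); pickle.dump((c,d),open("w9.pkl","wb")); st()
E
python3 latch.py; python3 rect.py 9 .027
```

```text
touch 38, expect 96.7 t 25.0 jig [37.1  0.2] z 0.0967 open 0.05 gf 3.4 F [-1.9  0.6  6.4]
touch 86, expect 96.7 t 26.07 jig [85.   0.3] z 0.0967 open 0.0496 gf 3.8 F [-1.   1.1  7.4]
latch start t 28.35 jig [143.  -99.3] z 0.1252 open -0.0002 gf 0.0 F [0.9 0.4 0.9]
arc t 31.06 jig [109.1  -5.5] z 0.1249 open 0.0 gf 0.0 F [-0.4 -0.5  0.6]
True
end t 31.57 jig [103.5  -5.7] z 0.125 open -0.0004 gf 1.1 F [ 1.  -2.7  1.6]
 t 33.77 jig [ 60.1 -70.3] z 0.3288 open 0.0003 gf 0.0 F [-0.  -0.2  0.3]
plate jig mm 54.5 -11.5 [113. 102.] 90.0
```

View pics/r9.png

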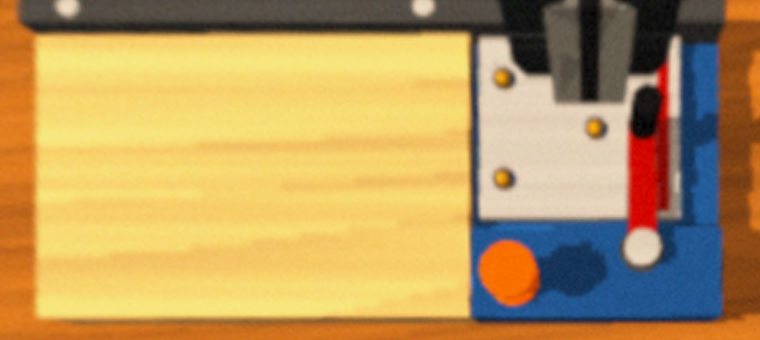

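The final view shows the plate flat with all three studs through its holes; both touches read 96.7 mm as expected. The latch lies across it, pushed to its stop, and the spool is untouched. I'm handing in.

```bash
python3 -c "
from h import *
print(job.job_done())"
```

```text
the job is handed in; nothing more can be done
None
```

The job is handed in (no verdict was shown): the heel is in the tray's empty compartment, the plate was slid onto the three studs and lies flat and fully down, and the latch is across it at its stop, at about 34 s of the 72 s allowed.

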